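Raise the bottle dryer's window to its vent mark and start it

ROBOT

A 6-joint arm with a two-finger parallel gripper is mounted at the origin on the work surface. World frame = base frame: x ahead of the robot, y to its left, z up, the work surface at z = 0. Lengths are in mm, angles in rad, forces in N, time in s.
With the tool pointing down it reaches from about 350 to 775 mm from the base axis. Payload 7.3 kg.
Tool frame: the origin (TCP) lies at the very end of the fingers, on their centre line; the grasp point (between the pads) lies 19 mm behind it (bot.grip_point_offset is the distance from the TCP to the grasp point, in mm); z points along the fingers, y is the line along which they close (so a half turn about z gives the same grasp; the last joint's range is limited). The gripper opens to 92 mm and grips with 3 to 60 N. Pads are 19 mm wide; open, the fingers measure 130 mm over their backs; the gripper's body (75 mm by 190 mm) begins 47 mm behind the grasp point.
Start: joints at [1.128, 0.342, 1.524, -0, 1.275, -0.146], TCP at [153.529, 502.072, 198.241] pointing down, gripper open.
Joint ranges: [-2.53, 2.53], [-0.77, 2.02], [0.04, 2.7], [-1, 4.14], [0.28, 2.66], [-3.11, 3.11]. Speed limits (rad/s): [2.57, 2.57, 3.14, 3.14, 3.14, 3.14].

INTERFACE

Orientations are given as [roll, pitch, yaw] about the fixed x, y, z axes, in that order (R = Rz(yaw) Ry(pitch) Rx(roll)).
In Python, from plant import bot gives the robot as it stands. The module is installed in compiled form; this text tells all that it offers.
- The arm moves only by the shell command python3 -m jog 'ROWS' [OPENING]. ROWS is JSON, a list of rows, each a list of 6 numbers: the shift along the tool's x, y, z in mm, then the turn, a rotation vector about the tool's x, y, z in rad. In form: [[dx, dy, dz, rx, ry, rz], ...]. A call has 1 to 12 rows; each row shifts and turns the commanded pose from where the row before left it, along the tool's axes as they then stand; what a row does not reach is not made up. A row lasts 1/10 s, in which the tool goes at most 50 mm and 8.59 degrees, less where a joint would pass 70% of its speed; a pose out of reach is approached as far as the arm can. A call with a gripper value outside its range is refused whole. OPENING is the opening in per cent of the stroke, from 0 (shut) to 100 (fully open), set as the call begins (- or left out, the last holds). The fingers move at their own pace and stop on an object; the grip force is fixed at half the most. Time passes only in rows, so rows that do not move let the fingers close. It gives the time, the measured TCP pose, the force, the opening and the grip force at its end, in the units of the state.
- bot.get_obs(): the state, without advancing time (a new reading comes with each control period).
- bot.capture(name): name is "scene" or "top" or "wrist"; returns the picture (400x640x3 uint8, red, green, blue); there is no depth.
- bot.camera_model(name): a dict with "fx", "fy", "cx", "cy" (pixels), "position" and "orientation" of the camera in the world; the wrist camera has in their place "T_tool_cam" (4x4, takes a point from camera to tool coordinates, whose origin is the TCP and whose axes are the flange's). Camera axes: x right, y down, z forward; pixel columns grow to the right and rows downward; lengths in mm; the calibration is good to about 2 mm. A picture is of the moment at which its call begins: read the wrist's pose just before it. camera_model takes no time and is no camera call.
- bot.close_job(): hands the job in; it is judged then, once.
Trained networks look in the newest picture that a camera, given by its name, has taken for a name from the list of things; names that differ only in an ending like _2 or _b are one class to them, and where a whole thing is asked for, a point or a joint stands for the part that bears it (a point fixed in the world has none). Each returns a list of dicts, best first, with "p" (0 to 1); they miss things now and then, are a little off and sometimes report something else, mostly with a low value. They report only what shows in the picture. A call takes as long as a camera call.
- bot.outline_of(target, camera): "mask" (400x640 bool, what is visible of it) and "pixel" ([column, row] in pixels, amid what is visible of it).
The state is a dict: "time": time; "joint_positions": joint angles; "dq": joint speeds; "tau": joint torques, N m; "tool_pos": TCP position; "tcp_rot": TCP orientation; "contact_force": force on the tool from outside, world axes, zero at the start; "moment": the same for the moment, N m; "grip_width": finger opening in mm; "finger_force": force on a finger pad.
Only numpy, scipy, OpenCV 4.12 (cv2) and the standard library are available. Lean on these libraries where they do the work, as an engineer would, in place of code of your own. Each camera call takes 0.05 s, during which the arm holds its last target. There are 200 camera calls.

TASK

Get the baby-bottle dryer running: with your fingertips beneath the window's lip, push the window up until the top of the lip is level with the top of the small metal tab on the dryer's post, and leave it standing there. Only then press the round button on the low control box all the way down and let it go. Do not pinch the lip or lift anything, and leave the other things on the dresser where they stand.

Things in the scene. Friction and masses are not known exactly. Their poses are not given: they have to be found in the camera images.
- lip (a point): Middle of the top front edge of the window's lip, a level aluminium ledge along the bottom of the clear front window: 216 mm wide, 14 mm thick, standing out 34 mm from the pane (its lower 9 mm: 36 mm). Axes: z up, x into the dryer square to the pane, y along the lip; turned up to 0.25 rad with the dryer. Below the lip the front is open down to the plinth; nothing roofs over the space before it
- window (a joint): Height of the window above shut, m: 0 shut, 0.20 fully up, vertical slide, grows upward. Starts partly raised (0.05 to 0.075). It is counterbalanced: it stays at whatever height it is left, and about 1.5 to 3.5 N moves it. At 0 the top of the lip is 44 mm above the dresser
- tab_top (a point): Middle of the top front edge of the marker tab: a flat fixed aluminium tab, 22 mm wide, 8 mm thick, standing out 34 mm from the front of the dryer's white post at the -y end of the lip (the robot's right), 127 mm from the lip's middle; its height varies (top 172 to 218 mm above the dresser). The window is right when the top of the lip is level with this point. Axes as the lip's
- dryer: The bottle dryer, an open-backed white frame with clear side panes, 200 mm deep (x), 280 mm wide (y), 400 mm tall, fixed; origin at the centre of its underside, front towards its -x. Two 25 mm square posts flank the window. Below is a plinth 30 mm high; posts and plinth end 8 mm in front of the pane, so the lip stands out 26 mm past them
- control: The control box, a low white box 100 x 90 x 36 mm with the start button in the middle of its top, fixed; origin at the centre of its underside. It stands beside the dryer, to the left or the right
- start_top (a point): Centre of the top of the round start button (diameter 32 mm), which faces straight up; it stands 22 mm above the top of the control box and 10 mm above its round 48 mm collar
- start (a joint): Travel of the start button, m: 0 up, 0.006 fully down; springs back, fully down takes 5 N
- nightlight: Night light, white plastic dome on a round base, 68 mm diameter, 85 mm tall, with a little toggle at its front; loose, origin at the centre of its underside. It stands on the other side of the dryer from the control box
- bottle: Glass bottle, 56 mm diameter, 140 mm tall, loose; origin at the centre of its underside
- bottle_in: Glass bottle standing inside the dryer behind the window, 54 mm diameter, 120 mm tall, loose; origin at the centre of its underside
- pyramid: Wooden stacking pyramid, 84 mm diameter, about 120 mm tall, loose; origin at the centre of its underside
- hedgehog: Ceramic hedgehog, about 85 mm long, 70 mm wide, 55 mm tall, loose; origin at the centre of its underside
- monitor: White monitor camera, a ball on a short stand, 70 mm diameter, 137 mm tall, loose; origin at the centre of its underside
- swab_cup: Empty ceramic cup, 68 mm diameter, 60 mm tall, loose; origin at the centre of its underside

How it is judged:
By the outcome, as a careful person would: the job done as asked, in the order asked, and still so for the second after the job is handed in, with the robot touching nothing.
It also fails if it takes over 46 s, if anything falls off the work surface, if the arm or the gripper's body presses on something with over 40 N, if the wrist force passes 120 N, or if a joint passes its speed limit or range.

## Working session

There is one attempt and no reset: what is moved stays moved. The work goes in short steps, Python scripts to look and compute and a shell command to move; the robot and the scene stay as the last step left them, time stands still between calls to the robot, and variables do not carry over. Pictures are saved under pics/ and viewed, at most 10 in all, crops included, and the job is handed in when it is done.

```bash
mkdir -p pics; cat > h.py <<'E'
from plant import bot
import numpy as np, cv2
from scipy.spatial.transform import Rotation as R
def cam(n):
    m=bot.camera_model(n)
    if n=='wrist':
        o=bot.get_obs(); T=np.eye(4); T[:3,:3]=R.from_euler('xyz',o['tcp_rot']).as_matrix(); T[:3,3]=o['tool_pos']
        T=T@np.array(m['T_tool_cam']); return m,T[:3,:3],T[:3,3]
    q=np.array(m['orientation'],float)
    Rm=q if q.shape==(3,3) else (R.from_euler('xyz',q).as_matrix() if q.size==3 else R.from_quat(q).as_matrix())
    return m,Rm,np.array(m['position'],float)
def ray(c,px):
    m,Rm,p=c; d=Rm@np.array([(px[0]-m['cx'])/m['fx'],(px[1]-m['cy'])/m['fy'],1]); return p,d/np.linalg.norm(d)
def onz(c,px,z):
    p,d=ray(c,px); return p+d*(z-p[2])/d[2]
def tri(l):
    A=0;b=0
    for p,d in l:
        P=np.eye(3)-np.outer(d,d); A=A+P; b=b+P@p
    return np.linalg.solve(A,b)
def proj(c,X):
    m,Rm,p=c; v=Rm.T@(np.array(X)-p); return np.array([m['fx']*v[0]/v[2]+m['cx'],m['fy']*v[1]/v[2]+m['cy']])
def save(n,f):
    im=bot.capture(n); cv2.imwrite('pics/'+f,im[:,:,::-1]); return im
E
python3 - <<'E'
from h import *
for n in ['scene','top']:
    save(n,n+'0.png'); c=cam(n); print(n,c[0])
    for t in ['lip','tab_top','start_top','control','dryer','nightlight','bottle','pyramid','hedgehog','monitor','swab_cup']:
        r=bot.outline_of(t,n)
        for q in r[:2]: print(t,round(q['p'],2),np.round(q['pixel']),int(q['mask'].sum()),np.round(onz(c,q['pixel'],58 if t=='start_top' else 30)))
E
```

```text
scene {'fx': 432.6249193393702, 'fy': 432.6249193393702, 'cx': 316.64414050756415, 'cy': 201.5225551082632, 'position': array([ 310.83026793, -457.13208764, 1167.41195277]), 'orientation': array([-2.65756746e+00,  2.55516396e-03, -4.92297357e-01])}
lip 0.63 [330. 164.] 1896 [692. 168.  30.]
tab_top 0.54 [342. 201.] 148 [658.  35.  30.]
control 0.79 [229. 156.] 926 [425. 347.  30.]
control 0.52 [342. 202.] 131 [657.  34.  30.]
dryer 0.9 [364. 145.] 14746 [821. 179.  30.]
nightlight 0.72 [328. 360.] 647 [ 406. -335.   30.]
nightlight 0.19 [228. 149.] 76 [432. 372.  30.]
bottle 0.82 [265. 111.] 553 [602. 453.  30.]
pyramid 0.67 [412. 365.] 988 [ 582. -444.   30.]
hedgehog 0.94 [284. 314.] 576 [ 359. -180.   30.]
monitor 0.92 [300. 121.] 670 [683. 362.  30.]
monitor 0.52 [248. 189.] 494 [429. 207.  30.]
swab_cup 0.7 [247. 189.] 502 [426. 208.  30.]
top {'fx': 440.0140659380592, 'fy': 440.0140659380592, 'cx': 322.43565883986685, 'cy': 199.5205184447122, 'position': array([ 450.35038542,   18.56861848, 1703.97225521]), 'orientation': array([-3.05558537, -0.0093679 , -1.56022112])}
lip 0.69 [298. 184.] 1052 [651. 100.  30.]
lip 0.47 [207. 197.] 240 [598. 446.  30.]
start_top 0.37 [233. 242.] 57 [429. 335.  58.]
control 0.42 [297. 156.] 5776 [761. 104.  30.]
dryer 0.64 [437. 201.] 420 [ 593. -434.   30.]
nightlight 0.76 [412. 248.] 286 [ 415. -336.   30.]
bottle 0.57 [208. 197.] 246 [599. 440.  30.]
bottle 0.49 [296. 183.] 1063 [658. 107.  30.]
pyramid 0.65 [435. 203.] 388 [ 587. -426.   30.]
pyramid 0.26 [238. 177.] 392 [678. 328.  30.]
hedgehog 0.61 [369. 261.] 246 [ 364. -173.   30.]
monitor 0.82 [238. 179.] 330 [670. 327.  30.]
swab_cup 0.64 [271. 244.] 288 [422. 197.  30.]
```

View pics/scene0.png

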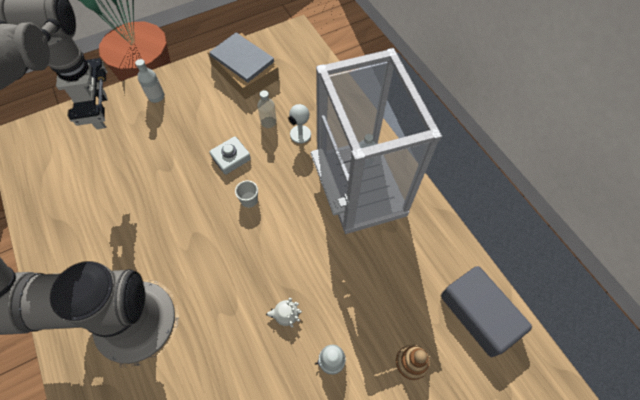

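View pics/top0.png

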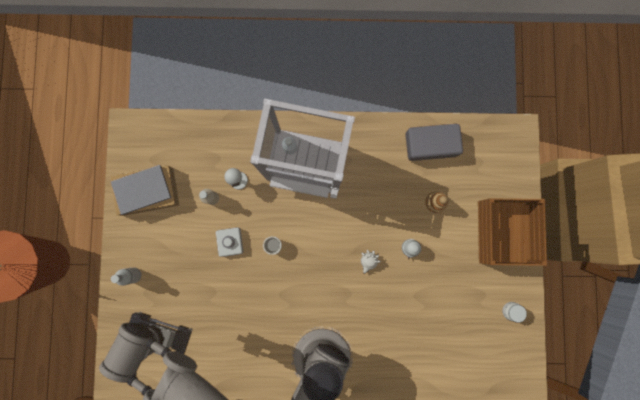

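The scene view shows the dryer's lip near (330,164), the tab near (342,201), the control box at (229,156) and the cup at (247,189). The top view matches: the control box is left of the dryer at (229,242) and the cup is at (272,245).

```bash
python3 - <<'E'
from h import *
np.set_printoptions(precision=3,suppress=True)
o=bot.get_obs(); print(o['time'],o['tool_pos'],o['tcp_rot']); print(R.from_euler('xyz',o['tcp_rot']).as_matrix())
print(bot.camera_model('wrist'))
cs,ct=cam('scene'),cam('top')
print('button',onz(cs,(229,149),58),onz(ct,(229,241),58))
# lip ends by eye in top at h~105
for p in [(272,186),(336,195)]: print(onz(ct,p,105))
r=bot.outline_of('lip','scene')[0]['mask']; ys,xs=np.nonzero(r); print(cv2.minAreaRect(np.c_[xs,ys].astype(np.float32)))
a=cv2.imread('pics/scene0.png')[80:240,280:450]; b=cv2.imread('pics/top0.png')[90:210,240:370]
cv2.imwrite('pics/c.png',np.hstack([cv2.resize(a,(400,376),interpolation=2),cv2.resize(b,(400,376),interpolation=2)]))
E
```

```text
1.2 [153.528 502.074 198.244] [3.141 0.    2.845]
[[-0.956  0.292  0.   ]
 [ 0.292  0.956  0.   ]
 [-0.     0.    -1.   ]]
{'fx': 343.9545824419379, 'fy': 343.9545824419379, 'cx': 319.8792515327086, 'cy': 200.71819640970847, 'T_tool_cam': array([[  -0.001,   -0.951,   -0.309,   84.255],
       [   1.   ,   -0.001,    0.   ,   -1.434],
       [  -0.001,   -0.309,    0.951, -186.669],
       [   0.   ,    0.   ,    0.   ,    1.   ]])}
button [431.86  348.738  58.   ] [433.726 350.32   58.   ]
[635.848 189.825 105.   ]
[605.503 -44.311 105.   ]
((329.5342712402344, 165.42465209960938), (97.84639739990234, 29.260290145874023), 69.44395446777344)
```

View pics/c.png

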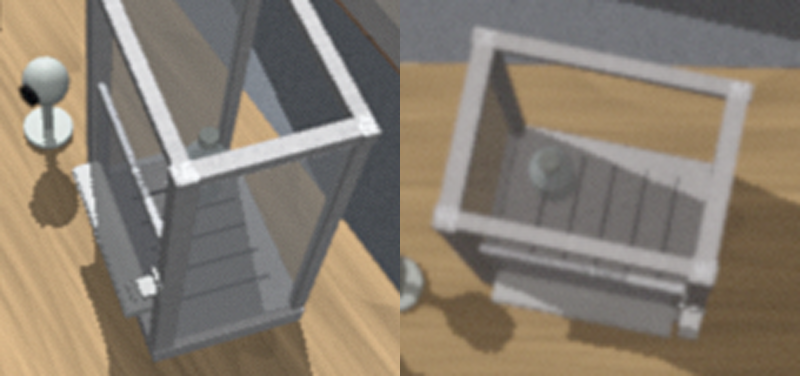

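The crop shows the lip's front edge running from about (270,186) to (327,196) in the top picture, which puts the dryer's yaw near -0.17. The tab is at about (334,192). First I'll raise the arm and test which way the wrist turns.

```bash
python3 -m jog '[[0,0,-45,0,0,0],[0,0,-45,0,0,0],[0,0,-45,0,0,0],[0,0,0,0,0.14,0],[0,0,0,0,0.14,0],[0,0,0,0,0,0]]' 0; python3 -c "
from h import *
o=bot.get_obs();print(o['joint_positions'],o['tool_pos'],o['tcp_rot'])"
```

```text
time: 1.85
tool_pos: [156.2, 501.2, 332.2]
tcp_rot: [-3.14, -0.282, 2.839]
contact_force: [-0.3, -0.4, -0.8]
grip_width: 48.5
finger_force: 0.0
[ 0.94353865  0.29824487  1.25981134  0.26811109  1.6739132  -0.3096519 ] [156.18001826 501.21227374 332.24192194] [-3.1397808  -0.2824121   2.83936121]
```

```bash
python3 -m jog '[[0,0,0,0,0.145,0],[0,0,0,0,0.145,0],[0,0,0,0,0.145,0],[0,0,0,0,0.145,0],[0,0,0,0,0.145,0],[0,0,0,0,0.145,0],[0,0,0,0,0.145,0],[0,0,0,0,0.145,0],[0,0,0,0,0.13,0],[0,0,0,0,0,0]]'; python3 -c "
from h import *
o=bot.get_obs();print(o['joint_positions'],o['tool_pos'],o['tcp_rot']);print(R.from_euler('xyz',o['tcp_rot']).as_matrix().round(2))"
```

```text
time: 2.85
tool_pos: [152.8, 502.0, 329.6]
tcp_rot: [-1.15, -1.56, 0.854]
contact_force: [-0.5, 1.0, -0.3]
grip_width: 0.3
finger_force: 0.0
[ 0.5699201   0.75519598  1.45337724  1.10503806  2.12198811 -0.76018329] [152.7799132  501.97800778 329.64418005] [-1.14954959 -1.55994232  0.85438402]
[[ 0.01  0.29 -0.96]
 [ 0.01  0.96  0.29]
 [ 1.   -0.01  0.  ]]
```

```bash
python3 -m jog '[[0,-10,-34,-0.145,0,0],[0,-4,-35,-0.145,0,0],[0,2,-35,-0.145,0,0],[0,8,-34,-0.145,0,0],[0,13,-32,-0.145,0,0],[0,18,-30,-0.145,0,0],[0,22,-27,-0.145,0,0],[0,25,-25,-0.145,0,0],[0,0,0,0,0,0]]'; python3 -c "
from h import *
o=bot.get_obs();print(o['joint_positions'],o['tool_pos'],o['tcp_rot']);print(R.from_euler('xyz',o['tcp_rot']).as_matrix().round(2))"
```

```text
time: 3.75
tool_pos: [397.4, 361.9, 334.3]
tcp_rot: [2.411, -1.565, 2.412]
contact_force: [-1.0, 1.5, -0.1]
grip_width: 0.6
finger_force: 0.0
[-0.13624034  0.49481362  2.00879587  1.36880206  1.71312529 -0.95167972] [397.36828165 361.88428567 334.25734671] [ 2.41086725 -1.56497994  2.41179375]
[[-0.    0.99 -0.11]
 [ 0.    0.11  0.99]
 [ 1.    0.   -0.  ]]
```

```bash
python3 -m jog '[[0,6,-26,-0.147,0,0],[0,10,-25,-0.147,0,0],[0,14,-23,-0.147,0,0],[0,17,-21,-0.147,0,0],[0,19,-19,-0.147,0,0],[0,22,-15,-0.147,0,0],[0,24,-12,-0.147,0,0],[0,25,-9,-0.147,0,0],[0,26,-5,-0.147,0,0],[0,27,-1,-0.147,0,0],[0,27,3,-0.147,0,0],[0,26,6,-0.147,0,0]]'; python3 -c "
from h import *
o=bot.get_obs();print(o['joint_positions'],o['tool_pos'],o['tcp_rot']);print(R.from_euler('xyz',o['tcp_rot']).as_matrix().round(2))"
```

```text
time: 4.95
tool_pos: [510.7, 88.0, 345.4]
tcp_rot: [0.829, -1.56, 2.383]
contact_force: [1.6, -0.4, 0.7]
grip_width: 0.3
finger_force: 0.0
[-0.07893599  0.19040707  2.66205951  2.98618682  1.29232976 -1.53467185] [510.70234984  87.98070731 345.39899914] [ 0.82864522 -1.5599129   2.38335947]
[[-0.01  0.07  1.  ]
 [ 0.01 -1.    0.07]
 [ 1.    0.01  0.01]]
```

```bash
python3 - <<'E'
from h import *
save('wrist','w1.png'); c=cam('wrist')
for t in ['lip','tab_top','window','dryer']:
    for q in bot.outline_of(t,'wrist')[:2]:
        ys,xs=np.nonzero(q['mask']); print(t,round(q['p'],2),np.round(q['pixel']),len(xs),xs.min(),xs.max(),ys.min(),ys.max())
E
```

```text
lip 0.85 [274. 264.] 563 235 325 258 362
tab_top 0.83 [457. 347.] 779 444 467 330 370
window 0.77 [269. 269.] 513 235 325 258 361
window 0.67 [456. 349.] 721 445 466 330 368
dryer 0.91 [290. 173.] 25853 197 495 110 374
```

View pics/w1.png

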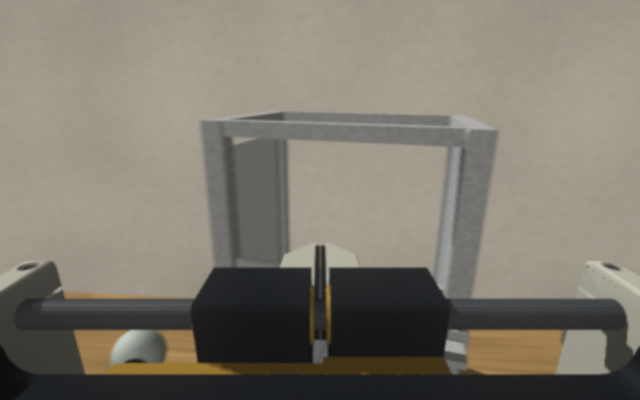

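```bash
python3 -m jog '[[-40,0,0,0,0,0],[-40,0,0,0,0,0],[-40,0,0,0,0,0],[-40,0,0,0,0,0],[-20,0,0,0,0,0],[0,0,0,0,0,0]]'; python3 - <<'E'
from h import *
o=bot.get_obs();print(o['joint_positions'],o['tool_pos'],o['tcp_rot']);print(R.from_euler('xyz',o['tcp_rot']).as_matrix().round(2))
save('wrist','w2.png'); c=cam('wrist')
for t in ['lip','tab_top']:
    for q in bot.outline_of(t,'wrist')[:2]:
        ys,xs=np.nonzero(q['mask']); print(t,round(q['p'],2),np.round(q['pixel']),len(xs),xs.min(),xs.max(),ys.min(),ys.max())
E
```

```text
time: 5.8
tool_pos: [534.9, 92.7, 189.5]
tcp_rot: [2.995, -1.561, 0.211]
contact_force: [-0.7, 0.3, -0.0]
grip_width: 0.5
finger_force: 0.0
[-0.03217475  1.02420648  2.6932255   3.02702617  2.13362487 -1.63456509] [534.93994649  92.7477998  189.48534725] [ 2.99494738 -1.56069646  0.2113167 ]
[[ 0.01  0.06  1.  ]
 [ 0.   -1.    0.06]
 [ 1.    0.   -0.01]]
lip 0.83 [352. 192.] 33349 219 475 121 297
tab_top 0.93 [490. 195.] 1614 465 513 179 217
```

View pics/w2.png

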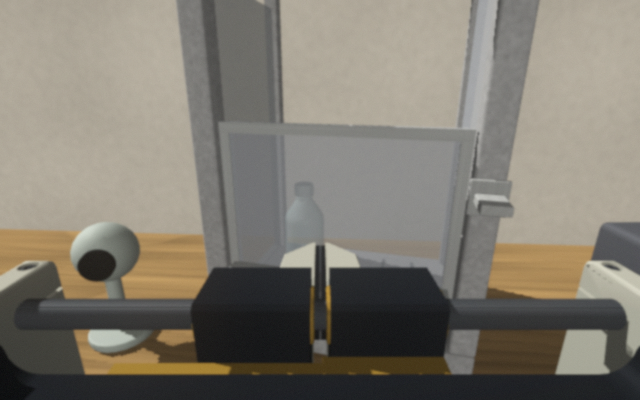

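```bash
python3 -m jog '[[-30,0,0,0,0,0],[-30,0,0,0,0,0],[0,0,0,0,0,0]]'; python3 - <<'E'
from h import *
np.set_printoptions(precision=1,suppress=True)
o=bot.get_obs();print(o['joint_positions'].round(3) if hasattr(o['joint_positions'],'round') else o['joint_positions'],o['tool_pos'],o['tcp_rot'])
im=save('wrist','w3.png'); c=cam('wrist')
for t in ['lip','tab_top']:
    for q in bot.outline_of(t,'wrist')[:2]:
        ys,xs=np.nonzero(q['mask']); print(t,round(q['p'],2),np.round(q['pixel']),len(xs),xs.min(),xs.max(),ys.min(),ys.max())
        if t=='tab_top': tp=q['pixel']
ts=bot.outline_of('tab_top','scene')[0]['pixel']
print(tri([ray(c,tp),ray(cam('scene'),ts)]))
a=im[90:290,180:540,::-1]; cv2.imwrite('pics/c3.png',cv2.resize(a,(792,440),interpolation=2))
E
```

```text
time: 6.25
tool_pos: [534.6, 92.9, 132.4]
tcp_rot: [2.359, -1.564, 0.847]
contact_force: [-0.3, -0.3, -0.6]
grip_width: 0.5
finger_force: 0.0
[-0.   1.3  2.6  3.   2.3 -1.7] [534.6  92.9 132.4] [ 2.4 -1.6  0.8]
tab_top 0.65 [500. 123.] 1948 475 529 105 147
[608.8 -34.6 195.2]
```

View pics/c3.png

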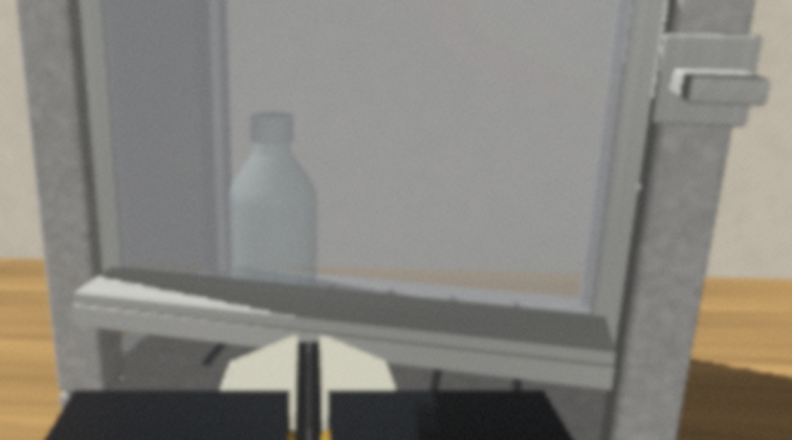

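```bash
python3 - <<'E'
from h import *
from scipy.optimize import brentq
np.set_printoptions(precision=3,suppress=True)
c=cam('wrist')
L,Rr=(215,229.5),(458.6,252.3)
f=lambda z:np.linalg.norm(onz(c,L,z)-onz(c,Rr,z))-216
z=brentq(f,50,200); a,b=onz(c,L,z),onz(c,Rr,z); u=(a-b)/216; n=np.array([u[1],-u[0],0]); m=(a+b)/2
print('lip',z,a,b,'mid',m,'yaw',np.arctan2(n[1],n[0]))
p,d=ray(c,(510,125.5)); T=p+d*(n@(m-p))/(n@d); print('tab',T,'along',(T-m)@u)
cs=cam('scene');print('tab in scene px',proj(cs,T),'lip',proj(cs,a),proj(cs,b))
p,d=ray(c,((613/2.2+180),385/2.2+90)); print('lip bottom R',p+d*(n@(m-p))/(n@d))
E
```

```text
lip 96.50595407859905 [639.505 196.617  96.506] [607.968 -17.069  96.506] mid [623.737  89.774  96.506] yaw -0.14652993040979953
tab [604.758 -38.819 198.381] along -129.98575108308188
tab in scene px [341.873 202.156] lip [311.065 151.461] [337.156 212.653]
lip bottom R [607.76  -18.482  85.105]
```

```bash
python3 -m jog '[[0,36,0,0,0,0],[0,0,30,0,0,0],[0,0,25,0,0,0],[-30,0,0,0,0,0],[-30,0,0,0,0,0],[-10,0,0,0,0,0],[0,0,0,0,0,0]]'; python3 - <<'E'
from h import *
o=bot.get_obs();print(np.round(o['joint_positions'],2),R.from_euler('xyz',o['tcp_rot']).as_matrix().round(3))
im=save('scene','s4.png'); cv2.imwrite('pics/c4.png',cv2.resize(im[60:300,60:440,::-1],(792,500)))
E
```

```text
time: 7.15
tool_pos: [591.2, 68.2, 64.0]
tcp_rot: [2.218, -1.562, 0.99]
contact_force: [-0.0, 0.3, -0.0]
grip_width: 0.5
finger_force: 0.0
[-0.13  1.31  2.43  2.91  2.15 -1.71] [[ 0.005  0.066  0.998]
 [ 0.008 -0.998  0.066]
 [ 1.     0.007 -0.005]]
```

View pics/c4.png

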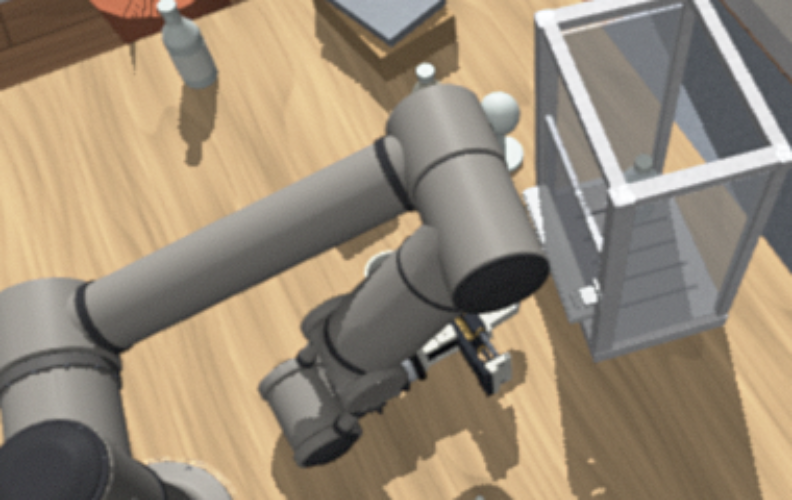

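The elbow hangs over the gripper at about (470,180) in the crop, clear of the dryer front. The cup, bottles and monitor are untouched. I'll advance under the lip now.

```bash
python3 -m jog '[[-2,0,20,0,0,0],[0,0,20,0,0,0],[0,0,12,0,0,0],[0,0,0,0,0,0]]'; python3 - <<'E'
from h import *
o=bot.get_obs();print(np.round(o['joint_positions'],2),o['contact_force'])
im=save('wrist','w5.png'); 
for t in ['lip','tab_top']:
    for q in bot.outline_of(t,'wrist')[:2]:
        ys,xs=np.nonzero(q['mask']); print(t,round(q['p'],2),np.round(q['pixel']),len(xs),xs.min(),xs.max(),ys.min(),ys.max())
E
```

```text
time: 7.6
tool_pos: [643.7, 71.9, 63.8]
tcp_rot: [1.819, -1.563, 1.389]
contact_force: [-0.3, 0.2, 0.8]
grip_width: 0.5
finger_force: 0.0
[-0.09  1.21  2.3   2.97  1.94 -1.64] [-0.2683707   0.21426876  0.8102496 ]
tab_top 0.63 [586.   9.] 1905 544 635 0 22
```

View pics/w5.png

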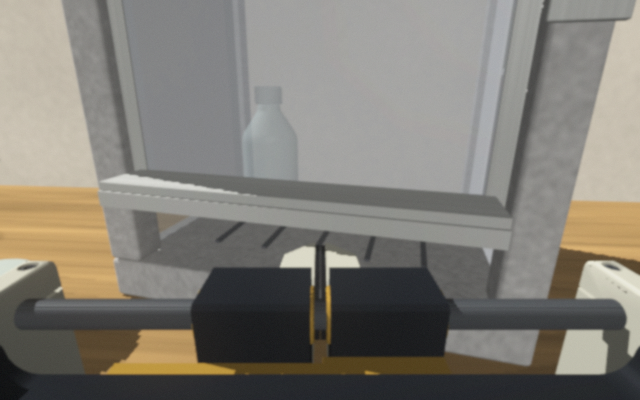

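The fingertips (320,255) sit just below and behind the lip's lower front edge, at about row 225. Next I push up most of the way.

```bash
python3 -m jog '[[5,0,0,0,0,0],[5,0,0,0,0,0],[8,0,0,0,0,0],[8,0,0,0,0,0],[8,0,0,0,0,0],[8,0,0,0,0,0],[8,0,0,0,0,0],[8,0,0,0,0,0],[8,0,0,0,0,0],[8,0,0,0,0,0],[5,0,0,0,0,0],[0,0,0,0,0,0]]'; python3 - <<'E'
from h import *
o=bot.get_obs();print(np.round(o['joint_positions'],2),o['contact_force'])
im=save('wrist','w6.png'); 
for t in ['lip','tab_top']:
    for q in bot.outline_of(t,'wrist')[:2]:
        ys,xs=np.nonzero(q['mask']); print(t,round(q['p'],2),np.round(q['pixel']),len(xs),xs.min(),xs.max(),ys.min(),ys.max())
E
```

```text
time: 8.95
tool_pos: [643.6, 72.3, 141.3]
tcp_rot: [1.995, -1.563, 1.212]
contact_force: [-0.2, 0.6, 0.9]
grip_width: 0.9
finger_force: 0.0
[-0.09  0.99  2.38  2.98  1.79 -1.61] [-0.21554118  0.64034687  0.93750295]
lip 0.79 [329. 116.] 98055 100 543 0 265
tab_top 0.82 [558. 171.] 5718 510 618 138 205
```

View pics/w6.png

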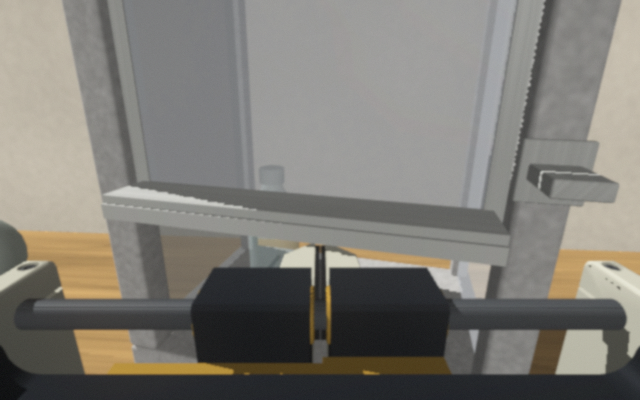

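The lip rides on the fingertips, its front edge running from about (103,204) to (507,240). The tab is at (575,183), still above it. I'll measure the edges numerically.

```bash
python3 - <<'E'
from h import *
g=cv2.cvtColor(cv2.imread('pics/w6.png'),cv2.COLOR_BGR2GRAY).astype(int)
for c in (130,300,490): 
    r0=int(204+(c-103)*.089)-16; print('lip col',c,'from',r0,g[r0:r0+48,c-1:c+2].mean(1).astype(int))
for c in (560,580,600): print('tab',c,'from 160',g[160:210,c-1:c+2].mean(1).astype(int))
print('row 190',540,g[185:192,535:560].mean(0).astype(int),605,g[185:192,605:630].mean(0).astype(int))
print('row 250',500,g[246:254,495:520].mean(0).astype(int)); print('215',g[210:216,95:115].mean(0).astype(int))
E
```

```text
lip col 130 from 190 [207 207 210 209 206 204 199 182 161 147 143 143 143 142 143 156 174 171
 157 149 147 147 149 147 148 148 147 148 147 148 146 141 136 133 135 134
 135 136 136 133 132 133 134 136 136 136 136 136]
lip col 300 from 205 [ 99  98  97  99  98  97  97  97 102 116 130 136 139 137 138 138 137 135
 127 119 124 135 142 144 142 143 144 142 143 143 143 143 143 143 143 143
 145 148 150 150 149 156 173 192 204 207 209 208]
lip col 490 from 222 [100  98  97  99  99 100 101 100  99  97 103 116 130 137 140 140 138 139
 139 139 138 131 120 116 130 141 142 143 144 143 142 141 143 143 144 143
 143 143 143 143 144 145 145 143 143 135 130 124]
tab 560 from 160 [139 139 139 138 131 114 101  96  94  94  99 124 151 138 111 100  97  98
 102 118 131 139 142 141 140 141 141 142 142 140 139 137 136 134 134 134
 135 131 122 121 129 134 135 132 125 127 129 130 129 129]
tab 580 from 160 [138 139 138 138 137 131 115 101  97  95  95 101 127 152 139 111  98  96
  95  97 109 123 134 139 139 140 140 141 139 140 137 137 137 138 140 140
 141 140 136 128 123 127 134 136 135 135 151 171 182 185]
tab 600 from 160 [183 183 185 184 184 184 184 184 184 184 186 185 184 183 174 145 112  99
  97  96  97 105 120 130 133 136 138 139 139 139 138 136 138 136 136 136
 138 140 140 138 136 134 152 172 182 185 185 185 186 184]
row 190 540 [121 117 123 139 142 121  95  80  78  76  76  76  77  78  80  87 101 115
 128 136 140 140 141 141 140] 605 [138 138 139 139 140 141 141 141 141 141 141 142 148 160 174 181 184 185
 186 186 186 184 185 184 183]
row 250 500 [139 139 138 138 137 137 137 136 136 135 136 135 132 127 120 119 121 125
 127 129 128 129 130 131 132]
215 [181 181 182 182 181 182 177 169 156 149 148 147 147 147 147 148 147 148
 148 147]
```

```bash
cat > meas.py <<'E'
from h import *
from scipy.optimize import brentq
def meas(c,L,Rr,tab):
    f=lambda z:np.linalg.norm(onz(c,L,z)-onz(c,Rr,z))-216
    z=brentq(f,50,c[2][2]-20); a,b=onz(c,L,z),onz(c,Rr,z); u=(a-b)/216; n=np.array([u[1],-u[0],0]); m=(a+b)/2
    p,d=ray(c,tab); T=p+d*(n@(m-p))/(n@d)
    print('lip',m,'yaw',np.arctan2(n[1],n[0]),'tab',T,'along',(T-m)@u,'rise',T[2]-z)
E
python3 - <<'E'
from meas import *
c=cam('wrist')
meas(c,(102.7,195.3),(508,234.9),(585,181)); meas(c,(101.7,195.3),(507,234.9),(585,181))
E
```

```text
lip [620.96532743  91.7973805  164.87370911] yaw -0.18476117500328784 tab [596.77184382 -37.65384155 191.00178519] along -131.6926100431601 rise 26.128076076598745
lip [620.82534471  92.2849122  164.91010557] yaw -0.18458209736465006 tab [596.58864762 -37.52625403 191.04775693] along -132.0543689633031 rise 26.137651363139412
```

```bash
python3 -m jog '[[5,0,0,0,0,0],[5,0,0,0,0,0],[5,0,0,0,0,0],[5,0,0,0,0,0],[3,0,0,0,0,0],[0,0,0,0,0,0],[0,0,0,0,0,0]]'; cat > prof.py <<'E'
from meas import *
import sys
f=sys.argv[1]; lr=int(sys.argv[2]); tr=int(sys.argv[3])
im=save('wrist',f); c=cam('wrist')
g=cv2.cvtColor(im,cv2.COLOR_RGB2GRAY).astype(int)
for k in (130,300,490):
    r0=int(lr+(k-130)*.0975)-14; print('lip col',k,'from',r0,g[r0:r0+30,k-1:k+2].mean(1).astype(int))
for k in (560,580,600): print('tab',k,'from',tr,g[tr:tr+36,k-1:k+2].mean(1).astype(int))
r=int(lr+40); print('R from 495 row',r+3,g[r:r+7,495:520].mean(0).astype(int)); print('L from 92 row',lr+9,g[lr+6:lr+12,92:112].mean(0).astype(int))
t=tr+20; print('tab cols 540, 605, row',t,g[t-2:t+3,540:565].mean(0).astype(int),g[t-2:t+3,605:630].mean(0).astype(int))
print(bot.get_obs()['tool_pos'])
E
python3 prof.py w7.png 198 205
```

```text
time: 9.8
tool_pos: [643.5, 72.3, 163.5]
tcp_rot: [2.115, -1.562, 1.092]
contact_force: [-0.1, 0.2, 0.5]
grip_width: 0.5
finger_force: 0.0
lip col 130 from 184 [108 136 178 203 206 206 206 208 210 208 207 204 195 178 157 146 143 144
 143 142 138 141 153 154 150 148 147 148 147 147]
lip col 300 from 200 [101 100  99  99  98  98  99  98  98  98  98  98  99 104 119 131 135 137
 138 138 138 136 132 125 119 127 137 142 142 142]
lip col 490 from 219 [100 100  99  98  98  97  98  99 101 100 100  97  99 106 121 133 138 139
 138 139 138 139 139 136 128 118 119 132 140 142]
tab 560 from 205 [135 136 135 135 136 134 127 113  99  95  96  96  96  95  97  97  96  95
  96  95  96  96  96  94  94  93  94  94  99 110 124 131 134 135 136 136]
tab 580 from 205 [137 137 138 138 139 141 144 145 147 150 154 158 161 162 160 147 130 111
 100  96  96  95  95  95  96  95  97  96  98  97 104 116 130 139 141 141]
tab 600 from 205 [185 184 184 184 183 183 184 183 182 182 184 184 184 184 184 184 185 185
 185 183 184 185 185 184 183 183 181 181 180 178 169 152 134 128 133 139]
R from 495 row 241 [135 136 137 136 138 138 138 138 138 138 138 138 138 135 131 130 131 134
 135 134 134 135 134 134 133]
L from 92 row 207 [185 185 185 185 184 183 182 182 177 168 158 153 153 152 150 149 145 143
 142 141]
tab cols 540, 605, row 225 [98 97 97 97 97 97 98 97 97 96 95 95 94 93 93 94 95 95 96 96 95 96 96 97
 97] [186 186 185 184 184 184 183 183 182 183 182 182 182 184 183 184 184 186
 186 186 185 185 184 183 183]
[643.48628731  72.37576165 163.27651226]
```

```bash
sed -i 's/n@(m-p)/n@(m-8*n-p)/' meas.py; python3 - <<'E'
from meas import *
c=cam('wrist')
for dl in (0,1): meas(c,(101.5,194.4),(508+dl,234.5),(583,236.2))
E
```

```text
lip [620.20245516  92.33400537 188.38980298] yaw -0.18818758454273302 tab [587.64082946 -35.88335083 193.92969895] along -132.04525701718387 rise 5.539895968907075
lip [619.9021633   92.05120734 188.50810992] yaw -0.18765032624712272 tab [587.48773062 -35.77125503 193.99444405] along -131.6255192971164 rise 5.486334132052889
```

```bash
python3 - <<'E'
import cv2
g=cv2.imread('pics/w7.png',0).astype(int); print('w7 row250 from 535',g[244:252,535:575].mean(0).astype(int),'from 600',g[244:252,600:635].mean(0).astype(int))
for k in (565,570,575,590,595,600,605,610): print(k,'from 228',g[228:244,k])
g=cv2.imread('pics/w2.png',0).astype(int)
for k in (482,490,498,505): print('w2',k,'from 185',g[185:222,k-1:k+2].mean(1).astype(int))
print('row 207 from 465',g[205:208,465:525].mean(0).astype(int))
g=cv2.imread('pics/w3.png',0).astype(int)
for k in (498,505,512,520): print('w3',k,'from 108',g[108:145,k-1:k+2].mean(1).astype(int))
print('row 131 from 480',g[130:133,480:540].mean(0).astype(int))
E
```

```text
w7 row250 from 535 [110 103 101 108 116 125 131 133 132 132 131 131 130 130 130 131 131 132
 133 134 134 134 134 135 135 136 136 136 136 137 136 137 137 137 138 137
 137 137 135 136] from 600 [146 158 169 176 178 178 178 178 178 178 178 179 178 179 179 179 179 178
 179 178 178 177 178 177 180 179 180 181 181 182 181 182 181 180 180]
565 from 228 [ 97  96  95  97  96  97 107 120 130 135 137 137 138 138 138 138]
570 from 228 [ 97  95  97  96  96  96 100 112 127 136 138 138 139 138 137 136]
575 from 228 [ 96  97  98  96  97  96  97 107 120 130 135 137 139 138 141 141]
590 from 228 [154 126 107  98  94  95  96  95 100 114 129 134 137 138 136 138]
595 from 228 [183 184 180 172 153 131 109 100  99 107 120 131 136 138 138 142]
600 from 228 [185 183 181 183 181 178 179 172 152 133 127 133 140 140 141 141]
605 from 228 [187 185 184 183 183 181 181 181 180 181 180 181 180 181 178 180]
610 from 228 [186 185 186 186 183 185 182 182 181 182 181 182 182 181 179 178]
w2 482 from 185 [124 124 123 123 123 124 123 124 138 168 185 191 190 186 168 132 100  90
  88  92 102 111 115 117 118 119 121 120 120
[... 1034 characters left out ...]
144 163 173 156 129 121
 129 134 137 138 136 136 137 136 135 129 124 125 129 132 132 134 133 134
 133]
w3 512 from 108 [140 138 136 137 137 137 137 137 136 138 137 139 143 159 174 162 134 122
 131 137 139 139 139 138 137 135 133 130 125 124 129 132 136 135 136 136
 137]
w3 520 from 108 [145 142 141 141 140 139 140 140 140 139 138 139 139 144 154 152 131 119
 126 135 139 138 138 136 136 138 137 135 130 129 139 148 155 158 161 163
 166]
row 131 from 480 [129 133 134 138 147 160 167 173 165 135  97  80  86 105 123 135 139 139
 137 136 135 135 134 134 135 137 137 137 138 137 138 138 139 137 138 137
 136 136 136 137 137 137 138 139 140 140 141 140 145 158 170 177 179 179
 178 179 179 179 179 179]
```

```bash
cat > ba.py <<'E'
from h import *
from scipy.optimize import least_squares
m=bot.camera_model('wrist'); TC=np.array(m['T_tool_cam'])
V=[ # pos, rot, lip L,R , tab corners L,R
 ([534.94,92.75,189.49],[2.99495,-1.56070,.21132],None,[(481.5,204.3),(513,207.3)]),
 ([534.6,92.9,132.4],[2.359,-1.564,.847],[(215,229.5),(458.6,252.3)],[(493.5,125.3),(529,126.3)]),
 ([643.6,72.3,141.3],[1.995,-1.563,1.212],[(102.7,195.3),(508,234.9)],[(552,178.6),(618,183.3)]),
 ([643.49,72.38,163.28],[2.115,-1.562,1.092],[(101.5,194.4),(508.5,234.6)],[(540,233),(601,237.6)])]
def res(x):
    mx,my,yaw,tz=x[:4]; lz=x[4:7]; db=x[7:10]; dr=x[10:13]; r=[]; k=0
    n=np.array([np.cos(yaw),np.sin(yaw),0]); u=np.array([-n[1],n[0],0]); M=np.array([mx,my,0])
    for p,e,lip,tab in V:
        Rt=R.from_euler('xyz',e).as_matrix(); c=(m,Rt@TC[:3,:3]@R.from_rotvec(dr).as_matrix(),Rt@(TC[:3,3]+db)+p)
        if lip:
            for s,q in zip((108,-108),lip): r+=list((proj(c,M+s*u+[0,0,lz[k]])-q)/1)
            k+=1
        for s,q in zip((-116,-138),tab): r+=list((proj(c,M+s*u-8*n+[0,0,tz])-q)/1)
    return np.r_[r,db/2,dr/.006,(lz[2]-lz[1]-21.98)/.5]
x0=np.r_[622,91,-.17,196,96,165,187,np.zeros(6)]
s=least_squares(res,x0); C=np.sqrt(np.diag(np.linalg.inv(s.jac.T@s.jac)))
np.set_printoptions(precision=3,suppress=True)
print(s.x,'\n',C[:7],'\n',s.fun[:-7].reshape(-1,2)); J=np.linalg.inv(s.jac.T@s.jac)
print('rise',s.x[3]-s.x[6],np.sqrt(J[3,3]+J[6,6]-2*J[3,6]))
E
python3 ba.py
```

```text
[620.134  91.438  -0.177 193.089  91.324 165.352 187.517  -0.019   0.004
  -0.013  -0.003  -0.002  -0.001] 
 [2.036 2.164 0.006 2.086 2.318 2.1   2.1  ] 
 [[-1.081  0.227]
 [ 0.762 -0.251]
 [-0.95  -2.033]
 [ 0.353  1.908]
 [-0.252 -0.079]
 [ 0.444 -0.044]
 [-0.66   0.28 ]
 [ 1.551 -0.16 ]
 [-1.178  0.621]
 [-0.682 -0.013]
 [ 0.701  0.747]
 [ 1.222 -0.102]
 [-0.962 -1.178]
 [ 0.607  0.06 ]]
rise 5.572697336401603 0.42877763483482695
```

```bash
python3 -m jog '[[2,0,0,0,0,0],[2,0,0,0,0,0],[1.5,0,0,0,0,0],[0,0,0,0,0,0],[0,0,0,0,0,0]]'; python3 prof.py w8.png 197 226; python3 -c "
from h import *
print(repr(bot.get_obs()['tcp_rot']))
g=cv2.imread('pics/w8.png',0).astype(int); print('row262 from 525',g[258:266,525:555].mean(0).astype(int),'from 590',g[256:262,585:610].mean(0).astype(int))
for k in (555,565,575,585): print(k,'from 236',g[236:264,k-1:k+2].mean(1).astype(int))"
```

```text
time: 10.35
tool_pos: [643.5, 72.4, 168.2]
tcp_rot: [2.283, -1.561, 0.924]
contact_force: [-0.0, 0.3, -2.3]
grip_width: 0.4
finger_force: 1.1
lip col 130 from 183 [ 99 105 134 178 202 208 208 206 207 209 209 207 205 201 190 168 149 144
 142 142 143 142 137 137 148 153 150 149 147 149]
lip col 300 from 199 [103 100 100  99 100  99  99  99  97  99  99  99  98  98 100 110 124 135
 136 137 138 137 136 136 131 119 118 131 140 142]
lip col 490 from 218 [ 97  98  99  99  99 100  98  99 100 100 100 100 100  98  99 109 124 135
 138 140 139 139 140 139 140 135 125 117 122 134]
tab 560 from 226 [ 96  97  98  97  98  97  97  96  97  97  96  97  96  95  96  94  95  96
  97 106 120 130 135 136 136 138 136 137 137 137 137 137 136 136 136 136]
tab 580 from 226 [180 180 179 180 177 170 157 137 118 104  98  96  96  95  94  96  95  96
  96  96 100 110 124 133 137 136 136 136 137 137 138 136 136 136 135 136]
tab 600 from 226 [184 185 183 184 183 182 182 181 180 181 180 181 182 182 182 181 181 180
 180 179 179 178 177 171 167 166 165 167 169 171 174 175 177 180 190 205]
R from 495 row 240 [139 139 139 13
[... 572 characters left out ...]
21 125 127 127 128 128 128
 128 129 129 130 130 129 129 130 129 130 130 131] from 590 [138 142 147 152 154 156 157 159 157 157 156 156 160 170 180 184 185 184
 182 182 181 180 181 181 181]
555 from 236 [ 94  94  93  93  94  93  93  96 101 115 128 132 134 133 132 133 134 135
 136 135 137 137 136 138 136 132 129 134]
565 from 236 [ 96  96  96  96  96  96  96  95  95 101 113 127 134 136 138 138 138 137
 135 137 136 137 139 138 138 137 133 135]
575 from 236 [ 95  95  95  94  95  97  97  98  98  98 101 114 128 136 139 141 140 139
 138 136 135 134 136 135 135 135 135 132]
585 from 236 [161 143 121 107 100  96  96  95  96  95  95  98 114 126 133 136 137 137
 136 135 135 137 138 138 139 148 159 173]
```

```bash
python3 - <<'E'
s=open('ba.py').read()
s=s.replace("[(540,233),(601,237.6)])]","[(540,233),(601,237.6)]),\n ([643.47,72.35,168.22],[2.28205,-1.56127,.92522],[(101.5,195.2),(508.5,235.5)],[(537,243.7),(597,249.3)])]")
s=s.replace('x[4:7]','x[4:8]').replace('x[7:10]','x[8:11]').replace('x[10:13]','x[11:14]').replace('96,165,187','96,165,187,193').replace('s.x[3]-s.x[6]','s.x[3]-s.x[7]').replace('J[6,6]-2*J[3,6]','J[7,7]-2*J[3,7]')
open('ba.py','w').write(s)
E
sed -i 's/C\[:7\]/C[:8]/' ba.py; python3 ba.py
python3 - <<'E'
import cv2
g=cv2.imread('pics/w8.png')[170:280,440:640]; cv2.imwrite('pics/c8.png',cv2.resize(g,(800,440),interpolation=2))
E
```

```text
[620.049  91.473  -0.176 192.997  91.133 165.227 187.391 192.052  -0.024
   0.003  -0.033  -0.004  -0.002  -0.002] 
 [2.025 2.132 0.005 2.077 2.306 2.093 2.093 2.103] 
 [[-1.093  0.203]
 [ 0.72  -0.26 ]
 [-1.053 -2.086]
 [ 0.266  1.951]
 [-0.179 -0.059]
 [ 0.489  0.004]
 [-0.916  0.169]
 [ 1.404 -0.06 ]
 [-1.267  0.74 ]
 [-0.882  0.143]
 [ 0.445  0.636]
 [ 1.074 -0.003]
 [-1.103 -1.121]
 [ 0.36   0.137]
 [ 0.504  0.339]
 [ 0.872 -0.172]
 [-0.733 -0.589]
 [ 0.93   0.021]]
rise 0.9445495776419648 0.4415780058495541
```

```bash
python3 -m jog '[[1.2,0,0,0,0,0],[0,0,0,0,0,0],[-4,0,0,0,0,0],[-8,0,0,0,0,0],[0,0,0,0,0,0]]'; python3 prof.py w9.png 188 220; python3 -c "
from h import *
print(repr(bot.get_obs()['tcp_rot']))
g=cv2.imread('pics/w9.png',0).astype(int)
for k in (555,565,575,585): print(k,'from 212',g[212:242,k-1:k+2].mean(1).astype(int))"
```

```text
time: 10.9
tool_pos: [643.5, 72.2, 156.4]
tcp_rot: [2.33, -1.561, 0.877]
contact_force: [-0.6, 0.4, -0.0]
grip_width: -0.0
finger_force: 0.0
lip col 130 from 174 [202 192 169 150 143 141 140 142 141 139 147 162 162 152 148 146 146 147
 146 147 146 146 147 147 147 145 140 128 121 120]
lip col 300 from 190 [124 133 137 136 137 137 137 138 134 127 120 128 138 141 143 142 143 142
 141 143 142 141 143 142 142 142 143 149 163 176]
lip col 490 from 209 [138 139 136 138 138 138 136 128 119 124 134 140 141 141 141 142 141 142
 142 143 143 142 142 141 141 142 142 143 155 174]
tab 560 from 220 [136 135 134 133 133 134 133 135 135 135 136 135 135 136 133 127 121 124
 130 133 135 137 139 141 144 147 155 158 163 166 168 170 172 174 174 173]
tab 580 from 220 [125 132 136 139 140 140 140 139 137 136 134 135 135 135 135 135 133 134
 149 168 176 177 179 177 179 179 181 180 180 179 178 177 176 177 177 177]
tab 600 from 220 [102 112 126 132 136 138 140 140 140 140 139 139 138 138 138 136 136 136
 133 137 151 168 176 179 179 180 181 180 180 181 180 179 179 178 178 178]
R from 495 row 231 [141 141 141 142
[... 352 characters left out ...]
79 180 180 180 180 180 181 181 181 181
 180 180 179 180 179 180 180]
[643.47978554  72.25865859 156.64622235]
array([ 2.33830049, -1.56097514,  0.86896155])
555 from 212 [ 97  97  97  97 101 114 127 134 138 139 140 140 137 135 134 132 133 132
 134 133 134 133 132 128 126 126 127 128 128 129]
565 from 212 [ 95  93  94  94  93  98 111 124 131 132 134 135 136 136 135 135 136 137
 136 136 135 134 134 134 143 162 174 178 179 180]
575 from 212 [ 96  95  95  96  95  96 103 118 130 136 137 136 137 137 135 136 138 139
 139 138 136 134 134 132 131 142 162 174 178 178]
585 from 212 [ 93  94  94  94  94  96  99 107 122 133 138 139 139 137 136 134 135 135
 136 136 135 134 134 134 133 133 142 162 175 179]
```

```bash
python3 - <<'E'
import cv2,numpy as np
for f,o in (('w8',0),('w9',-26)):
    g=cv2.GaussianBlur(cv2.imread(f'pics/{f}.png',0),(3,3),0).astype(float)
    def edge(c,a,b,s):
        d=s*np.diff(g[a:b,c-2:c+3].mean(1)); d=np.clip(d,0,None); i=d.argmax(); w=d[max(0,i-2):i+3]; return a+0.5+(np.arange(max(0,i-2),max(0,i-2)+len(w))*w).sum()/w.sum()
    print(f,[(c,round(edge(c,int(214.5+o+(c-300)*.095)-6,int(214.5+o+(c-300)*.095)+7,1),2)) for c in (260,300,340,400,440,470,490)],
      [(c,round(edge(c,int(246.5+o*1.1+(c-565)*.08)-6,int(246.5+o*1.1+(c-565)*.08)+7,1),2)) for c in (550,555,560,565,570,575,580)])
g=cv2.imread('pics/w9.png',0).astype(int); print(g[221:228,530:560].mean(0).astype(int),g[226:232,590:625].mean(0).astype(int))
E
```

```text
w8 [(260, np.float64(209.8)), (300, np.float64(214.51)), (340, np.float64(218.55)), (400, np.float64(224.6)), (440, np.float64(228.6)), (470, np.float64(231.62)), (490, np.float64(233.64))] [(550, np.float64(244.57)), (555, np.float64(244.82)), (560, np.float64(245.64)), (565, np.float64(246.26)), (570, np.float64(246.58)), (575, np.float64(247.31)), (580, np.float64(247.51))]
w9 [(260, np.float64(185.84)), (300, np.float64(189.6)), (340, np.float64(192.79)), (400, np.float64(197.8)), (440, np.float64(201.34)), (470, np.float64(203.67)), (490, np.float64(205.41))] [(550, np.float64(216.65)), (555, np.float64(217.33)), (560, np.float64(217.48)), (565, np.float64(218.27)), (570, np.float64(218.54)), (575, np.float64(218.8)), (580, np.float64(219.47))]
[124 115 107  98  91  83  79  76  76  76  76  79  89 101 117 128 135 138
 138 138 139 139 138 138 137 137 136 135 134 134] [136 135 136 135 135 137 138 139 139 138 139 140 139 139 139 142 152 168
 178 182 183 183 182 182 181 182 181 180 180 180 179 179 179 180 181]
```

```bash
python3 - <<'E'
s=open('ba.py').read()
s=s.replace("(597,249.3)])]","(597,249.3)]),\n ([643.48,72.26,156.646],[2.3383,-1.560975,.86896],[(99.5,172.9),(511,207.2)],[(543.5,216.3),(606.7,221.6)])]")
s=s.replace('x[8:11]','x[9:12]').replace('x[11:14]','x[12:15]').replace('x[4:8]','x[4:9]').replace('165,187,193','165,187,193,194').replace('s.x[3]-s.x[7]','s.x[3]-s.x[8]').replace('J[7,7]-2*J[3,7]','J[8,8]-2*J[3,8]')
open('ba.py','w').write(s)
E
python3 ba.py
```

```text
[620.245  91.849  -0.18  193.393  91.583 165.506 187.67  192.332 193.721
  -0.062   0.004   0.012  -0.002  -0.003  -0.002] 
 [2.02  2.113 0.004 2.068 2.294 2.087 2.088 2.097] 
 [[-1.171  0.271]
 [ 0.752 -0.16 ]
 [-0.88  -2.263]
 [ 0.266  2.084]
 [-0.33  -0.171]
 [ 0.454 -0.118]
 [-0.445 -0.086]
 [ 1.177  0.019]
 [-1.492  0.305]
 [-0.716 -0.266]
 [ 0.916  0.381]
 [ 0.849  0.077]
 [-1.279 -1.33 ]
 [ 0.546  0.008]
 [ 0.974  0.08 ]
 [ 0.647 -0.089]
 [-0.899 -0.749]
 [ 1.12  -0.047]
 [-1.624  0.753]
 [ 3.511  0.375]
 [-1.591  0.373]
 [-0.814  0.545]]
rise -0.3274836635304439 0.4063646148778608
```

```bash
python3 -m jog '[[0,0,-20,0,0,0],[0,0,-35,0,0,0],[0,0,-35,0,0,0],[30,-10,0,0,0,0],[40,0,0,0,0,0],[40,0,0,0,0,0],[40,0,0,0,0,0],[40,0,0,0,0,0],[0,0,0,0,0,0]]'; python3 -c "
from h import *
o=bot.get_obs();print(np.round(o['joint_positions'],2),R.from_euler('xyz',o['tcp_rot']).as_matrix().round(2))"
```

```text
time: 11.85
tool_pos: [553.8, 78.6, 342.7]
tcp_rot: [0.744, -1.555, 2.465]
contact_force: [-1.1, 0.4, 0.8]
grip_width: 0.4
finger_force: 0.0
[-0.1   0.25  2.57  2.96  1.27 -1.52] [[-0.01  0.07  1.  ]
 [ 0.01 -1.    0.07]
 [ 1.    0.01  0.01]]
```

```bash
python3 -m jog '[[0,-26,-10,0.147,0,0],[0,-27,-6,0.147,0,0],[0,-27,-3,0.147,0,0],[0,-26,1,0.147,0,0],[0,-25,5,0.147,0,0],[0,-24,9,0.147,0,0],[0,-22,12,0.147,0,0],[0,-19,15,0.147,0,0],[0,-17,19,0.147,0,0],[0,-14,21,0.147,0,0],[0,-10,23,0.147,0,0],[0,-6,25,0.147,0,0]]';python3 -m jog '[[0,0,0,0,-0.145,0],[0,0,0,0,-0.145,0],[0,0,0,0,-0.145,0],[0,0,0,0,-0.145,0],[0,0,0,0,-0.145,0],[0,0,0,0,-0.145,0],[0,0,0,0,-0.145,0],[0,0,0,0,-0.145,0],[0,0,0,0,-0.145,0],[0,0,0,0,-0.145,0],[0,0,0,0,-0.12,0],[0,0,0,0,0,0]]'; python3 -c "
from h import *
o=bot.get_obs();print(np.round(o['joint_positions'],2),R.from_euler('xyz',o['tcp_rot']).as_matrix().round(2))"
```

```text
time: 13.05
tool_pos: [452.3, 355.5, 330.1]
tcp_rot: [-2.382, -1.561, 1.002]
contact_force: [0.9, -0.4, -0.0]
grip_width: 0.2
finger_force: 0.0
time: 14.25
tool_pos: [450.8, 357.7, 328.7]
tcp_rot: [-3.133, 0.011, 1.761]
contact_force: [-0.2, 0.6, -0.4]
grip_width: 0.6
finger_force: 0.0
[ 0.54  0.39  1.1  -0.01  1.66  0.35] [[-0.19  0.98 -0.01]
 [ 0.98  0.19 -0.01]
 [-0.01 -0.01 -1.  ]]
```

```bash
python3 - <<'E'
from h import *
c=cam('wrist'); save('wrist','w10.png'); o=bot.get_obs(); M=R.from_euler('xyz',o['tcp_rot']).as_matrix()
for t in ['start_top','control']:
    for q in bot.outline_of(t,'wrist')[:2]:
        ys,xs=np.nonzero(q['mask']); X=onz(c,q['pixel'],58 if t=='start_top' else 36)
        print(t,round(q['p'],2),np.round(q['pixel']),len(xs),xs.min(),xs.max(),ys.min(),ys.max(),X,'tool move',M.T@(X-o['tool_pos']))
print(bot.outline_of('start_top','top')[:1] and [np.round(q['pixel']) for q in bot.outline_of('start_top','top')])
E
```

```text
start_top 0.78 [307. 150.] 459 295 318 138 161 [431.05971793 355.82763059  58.        ] tool move [  5.24080422 -17.70753716 270.74922229]
control 0.77 [306. 143.] 4538 271 343 113 178 [426.81321682 361.44843637  36.        ] tool move [ 11.74963491 -20.63177307 292.71988902]
[array([233., 242.])]
```

View pics/w10.png

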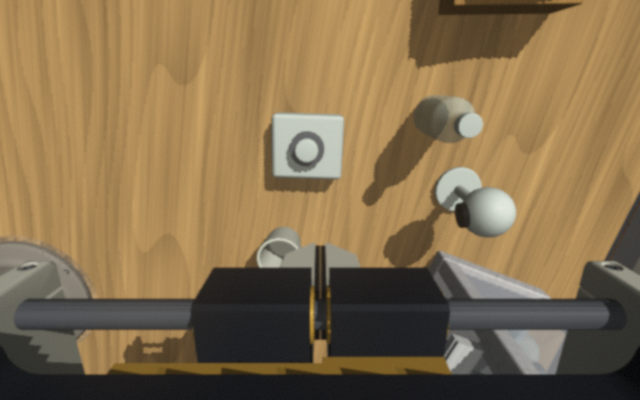

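Button at (307,150), centred on the control box. The bottle and monitor stand well to the right, out of the gripper's path.

```bash
python3 -m jog '[[3,-18,0,0,0,0],[0,0,45,0,0,0],[0,0,45,0,0,0],[0,0,45,0,0,0],[0,0,45,0,0,0],[0,0,45,0,0,0],[0,0,20,0,0,0],[0,0,10,0,0,0],[0,0,0,0,0,0]]'; python3 - <<'E'
from h import *
c=cam('wrist'); save('wrist','w11.png'); o=bot.get_obs(); M=R.from_euler('xyz',o['tcp_rot']).as_matrix()
for q in bot.outline_of('start_top','wrist')[:2]:
    ys,xs=np.nonzero(q['mask']); print(round(q['p'],2),q['pixel'],xs.min(),xs.max(),ys.min(),ys.max(),onz(c,q['pixel'],58))
for q in bot.outline_of('control','wrist')[:1]:
    ys,xs=np.nonzero(q['mask']); print(round(q['p'],2),q['pixel'],xs.min(),xs.max(),ys.min(),ys.max())
print(o['tool_pos'],proj(c,[431,353,58]))
E
```

```text
time: 15.4
tool_pos: [434.1, 351.6, 75.2]
tcp_rot: [-3.136, 0.008, 1.754]
contact_force: [-0.5, -1.2, 0.1]
grip_width: 0.4
finger_force: 0.0
0.68 [315.9, 216.7] 290 339 192 240 [429.91963165 357.02462624  58.        ]
0.59 [314.9, 191.2] 243 389 136 263
[434.77520114 352.34628213  76.50623505] [316.44563737 222.79355485]
```

```bash
python3 -m jog '[[3,-3,8,0,0,0],[0,0,6,0,0,0],[0,0,4,0,0,0],[0,0,3,0,0,0],[0,0,2,0,0,0],[0,0,2,0,0,0],[0,0,0,0,0,0]]'
```

```text
time: 16.25
tool_pos: [430.5, 354.9, 50.6]
tcp_rot: [-3.138, 0.008, 1.756]
contact_force: [-0.3, -0.3, 0.3]
grip_width: 0.6
finger_force: 0.0
```

```bash
python3 - <<'E'
from h import *
c=cam('wrist'); save('wrist','w12.png'); o=bot.get_obs(); print(o['tool_pos'],o['contact_force'],np.round(o['tau'],1))
for q in bot.outline_of('start_top','wrist')[:2]:
    ys,xs=np.nonzero(q['mask']); print(round(q['p'],2),q['pixel'],xs.min(),xs.max(),ys.min(),ys.max())
print('expected centre',proj(c,[431,353,58]),proj(c,[431,353,52]),'tcp',proj(c,o['tool_pos']))
E
python3 -m jog '[[0,0,1,0,0,0],[0,0,1,0,0,0],[0,0,0,0,0,0]]'
```

```text
[430.53693641 354.9840601   50.80250548] [0.14702716 0.44007628 0.09819368] [  0.  -49.4 -19.9   0.    0.   -0. ]
0.72 [320.7, 201.7] 239 402 146 267
0.59 [319.8, 232.4] 292 346 211 247
expected centre [321.06821637 245.30327494] [321.07488156 240.8189709 ] tcp [320.92520292 236.80786313]
time: 16.65
tool_pos: [430.5, 354.9, 48.8]
tcp_rot: [-3.138, 0.008, 1.756]
contact_force: [0.1, -0.4, -0.3]
grip_width: 0.4
finger_force: 0.0
```

```bash
python3 -m jog '[[0,0,1,0,0,0],[0,0,1,0,0,0],[0,0,0,0,0,0]]'; python3 -c "
from h import *
g=cv2.imread('pics/w12.png',0).astype(int)
print(g[196:262:2,250:395:5])
g=cv2.imread('pics/w11.png',0).astype(int)
print(g[180:262:2,250:395:5])"
```

```text
time: 16.95
tool_pos: [430.5, 354.9, 46.7]
tcp_rot: [-3.138, 0.008, 1.756]
contact_force: [-0.8, 0.2, -0.4]
grip_width: 0.3
finger_force: 0.0
[[193 193 193 193 192 193 193 196 194 194 173  96  78  82  88  89  87 117
  186 195 197 196 194 195 194 195 194 196 196]
 [191 193 192 194 193 193 192 194 193 187  97  77  93 100 104 106  97  88
  135 195 196 195 195 195 195 195 195 195 195]
 [190 191 193 193 193 192 193 194 193 137  70  92 103 106 105 105 111  99
   94 185 194 196 194 195 195 195 195 194 195]
 [192 191 191 192 192 193 193 193 194  77  85 102 101 102  99 100 103 106
   99 135 196 195 194 196 196 196 194 195 195]
 [190 191 193 193 193 192 192 193 176  74 100 102  99 100 100 100  99 102
  108  93 187 196 196 194 195 194 194 194 197]
 [190 191 191 193 192 192 192 192 115  91 101 100 100  99  99  99  99 101
  103  96 154 195 196 195 195 196 196 196 195]
 [190 191 191 191 193 192 194 190  68  98  99  99  98 101 102  99 101 101
   99 107 115 194 195 194 194 194 196 196 197]
 [190 191 191 192 193 192 194 178  80 100  97  99 102 115 115 116 100  99
  100 103  98 194 194 194 196 195 194
[... 2527 characters left out ...]
91 192 192 193 192 188]
 [175 188 187 186 185 155 105 121 145 146 146 146 144  84  86  89 145 146
  146 147 146 171 190 192 191 190 192 190 188]
 [174 188 186 187 186 158 106 137 147 146 146 147 146  82  87  86 148 145
  147 145 147 156 191 190 190 191 192 192 188]
 [172 185 188 186 188 182 105 141 147 146 146 146 146  79  87  84 147 145
  145 146 146 151 190 190 191 191 189 191 188]
 [171 186 184 187 187 181 107 144 146 145 145 145 146  75  86  80 146 145
  148 147 148 147 188 192 191 191 191 191 187]]
[[179 193 194 ... 198 192 151]
 [178 193 193 ... 196 193 152]
 [176 195 195 ... 197 192 153]
 ...
 [125 183 184 ... 177 145 140]
 [ 99 156 158 ... 171 144 140]
 [ 82 105 110 ... 157 139 141]]
```

```bash
python3 -m jog '[[0,0,1.5,0,0,0],[0,0,1.5,0,0,0],[0,0,0,0,0,0]]'; python3 -m jog '[[0,0,1.5,0,0,0],[0,0,1.5,0,0,0],[0,0,0,0,0,0]]';
```

```text
time: 17.25
tool_pos: [430.4, 354.8, 43.6]
tcp_rot: [-3.138, 0.008, 1.756]
contact_force: [-0.6, 0.0, -0.2]
grip_width: 0.4
finger_force: 0.0
time: 17.55
tool_pos: [430.4, 354.8, 40.6]
tcp_rot: [-3.138, 0.008, 1.756]
contact_force: [-0.1, -0.2, -0.4]
grip_width: 0.6
finger_force: 0.0
```

```bash
python3 - <<'E'
from h import *
c=cam('wrist'); save('wrist','w13.png'); o=bot.get_obs(); print(o['tool_pos'],o['contact_force'])
g=cv2.imread('pics/w13.png',0).astype(int)
print(g[196:300:3,265:375:5])
im=save('scene','s13.png')
print(proj(cam('scene'),[431,353,58]),proj(cam('scene'),o['tool_pos']))
print([(q['p'],q['pixel']) for t in('control','start_top') for q in bot.outline_of(t,'scene')])
E
```

```text
[430.45303603 354.85231245  40.70988721] [-0.1693726  -0.0593478   0.01722118]
[[193 191 192 192 192 193 192 192 193 192 184 180 180 191 194 194 194 194
  195 194 196 195]
 [191 192 193 192 193 194 193 193 161  92  87  87  87 130 179 194 195 195
  193 193 194 194]
 [191 192 193 192 194 193 190 136  72  80  87  91  92  87  90 146 195 195
  194 193 194 193]
 [191 191 193 192 193 192 118  70  90 103 107 106 108 107  96  89 170 194
  194 194 193 195]
 [191 192 193 193 193 178  71  93 100  99 100  99 100 101 105 105  95 186
  195 194 194 193]
 [192 190 191 192 193  89  95 101  99  98 100  98  98  99  99 103 100 114
  195 194 194 193]
 [190 191 193 191 159  76  99 100  99 100  99 101 100  98  98  99 103  92
  189 193 194 195]
 [192 190 192 190 102  99  97  98  97 103 126 136 138 108  98  98  99 106
  156 193 194 194]
 [189 192 191 191  82  98  97  96 104 129 151 156 165 156 113  98 100 101
  105 192 194 194]
 [190 189 190 160  92  97  96  97 119 149 180 186 189 173 161 108 100 100
   97 189 193 194]
 [190 190 190  88  96  96  96  97 146 196 204 210 212 206 178 146  98  98
  101 180 191 193
[... 1639 characters left out ...]
5  35  34  36  34
   36  37  32  34]
 [ 32  33  31  32  34  31  32  34  34  46  46  82  52  41  33  34  35  33
   34  34  36  34]
 [ 32  33  32  32  35  30  32  32  31  50  42  83  36  42  34  36  35  34
   34  35  34  35]
 [ 31  31  30  32  31  32  32  33  34  67  41  80  37  50  33  33  34  33
   33  30  32  33]
 [ 30  31  30  30  29  33  31  32  29  77  40  54  35  62  31  33  31  31
   31  32  34  32]
 [ 29  28  33  33  31  31  30  31  31  85  41  38  36  52  31  31  32  33
   31  30  31  32]
 [ 29  31  31  31  27  32  29  31  29 100  42  34  36  57  30  30  29  31
   30  30  32  32]]
[228.20800164 148.10616171] [228.82843615 150.91139392]
[(0.67, [230.3, 156.2]), (0.43, [227.0, 148.7])]
```

```bash
python3 - <<'E'
from h import *
c=cam('wrist'); M=R.from_euler('xyz',bot.get_obs()['tcp_rot']).as_matrix(); X=M[:,0]
for b in ([431,353],[431,356],[431,350]):
    B=np.r_[b,0.]
    print(b,'collar',proj(c,B+24*X+[0,0,48-B[2]*0])[1],'btn58',proj(c,B+16*X+[0,0,58])[1],'btn52',proj(c,B+16*X+[0,0,52])[1],'neck@48',proj(c,B+16*X+[0,0,48])[1])
for n in ('w11','w12','w13'):
    g=cv2.imread(f'pics/{n}.png',0).astype(int); print(n,[int(v) for v in g[150:262,321:325].mean(1)])
E
```

```text
[431, 353] collar 205.47031332241036 btn58 225.9445709390235 btn52 221.71052014245126 neck@48 219.02715031143498
[431, 356] collar 200.39750116036996 btn58 220.78156453740996 btn52 216.68313095446302 neck@48 214.0863702080663
[431, 350] collar 210.49328984884815 btn58 231.05491903168502 btn52 226.68817571559154 neck@48 223.920013943068
w11 [205, 202, 199, 197, 197, 196, 197, 196, 196, 196, 196, 196, 196, 196, 196, 196, 196, 197, 196, 196, 196, 196, 196, 196, 195, 187, 163, 126, 98, 92, 98, 106, 108, 106, 103, 102, 103, 102, 102, 101, 103, 108, 123, 143, 159, 170, 180, 193, 206, 211, 211, 208, 204, 203, 201, 201, 200, 199, 199, 198, 198, 198, 198, 197, 196, 196, 196, 196, 196, 195, 194, 194, 194, 193, 193, 193, 192, 192, 191, 191, 190, 189, 189, 188, 188, 187, 186, 181, 171, 148, 114, 88, 83, 88, 85, 73, 59, 53, 51, 52, 54, 56, 57, 55, 54, 55, 55, 53, 53, 51, 50, 46]
w12 [151, 154, 157, 159, 163, 171, 182, 192, 204, 211, 214, 212, 209, 206, 203, 200, 198, 196, 194, 194, 194, 195, 195, 195, 194, 195, 195, 195, 194, 195, 195, 195, 194, 195, 194, 195, 195, 194, 194, 195, 192, 180, 148, 1
[... 159 characters left out ...]
197, 197, 197, 196, 195, 196, 196, 196, 195, 194, 194, 193, 193, 193, 192, 191, 190, 188, 172, 132, 86, 64, 58, 57, 57, 57, 56, 55, 55, 55, 54, 53, 53, 53, 52, 53]
w13 [148, 148, 149, 150, 152, 156, 158, 162, 168, 177, 189, 201, 210, 212, 212, 209, 206, 204, 202, 199, 195, 193, 193, 194, 194, 193, 194, 194, 194, 192, 194, 194, 194, 194, 194, 194, 193, 194, 194, 194, 193, 194, 193, 193, 194, 192, 179, 145, 105, 86, 83, 85, 92, 101, 106, 105, 102, 99, 99, 99, 99, 99, 99, 98, 98, 101, 114, 134, 149, 156, 160, 164, 174, 187, 202, 209, 209, 205, 202, 199, 197, 197, 197, 196, 196, 195, 195, 194, 194, 193, 193, 193, 193, 189, 173, 133, 88, 64, 59, 56, 57, 57, 56, 55, 55, 55, 54, 53, 53, 52, 51, 49]
```

The button's visible side is still its full unpressed height and no force shows, so the closed fingertips end short of the nominal TCP. I'll keep going down gently until I make contact.

```bash
python3 -m jog '[[0,0,2,0,0,0],[0,0,2,0,0,0],[0,0,0,0,0,0]]'|sed -n 2,4p; python3 -m jog '[[0,0,2,0,0,0],[0,0,2,0,0,0],[0,0,0,0,0,0]]'|sed -n 2,4p; python3 - <<'E'
from h import *
save('wrist','w14.png')
g=cv2.imread('pics/w14.png',0).astype(int); print([int(v) for v in g[190:262,321:325].mean(1)]); print(bot.get_obs()['contact_force'],bot.get_obs()['moment'])
E
```

```text
tool_pos: [430.3, 354.7, 36.5]
tcp_rot: [-3.138, 0.008, 1.756]
contact_force: [-0.3, 0.1, -0.1]
tool_pos: [430.3, 354.7, 32.5]
tcp_rot: [-3.138, 0.008, 1.756]
contact_force: [0.5, 0.4, 0.6]
[193, 194, 193, 193, 193, 192, 193, 193, 193, 191, 182, 154, 116, 87, 83, 83, 86, 94, 102, 106, 104, 101, 99, 99, 98, 99, 98, 97, 97, 98, 99, 108, 126, 143, 151, 156, 160, 165, 174, 187, 201, 208, 208, 205, 201, 197, 197, 195, 195, 195, 195, 193, 193, 189, 169, 128, 84, 63, 56, 52, 50, 49, 48, 46, 45, 45, 45, 45, 45, 44, 45, 44]
[ 0.16354182 -0.90441689 -0.31325049] [-0.08916413  0.06721004 -0.00858746]
```

```bash
for i in 1; do python3 -m jog '[[0,0,2,0,0,0],[0,0,1.5,0,0,0],[0,0,0,0,0,0]]'|sed -n 2,4p; done; python3 -m jog '[[0,0,1.5,0,0,0],[0,0,1.5,0,0,0],[0,0,0,0,0,0]]'|sed -n 2,4p; python3 - <<'E'
from h import *
save('wrist','w15.png')
g=cv2.imread('pics/w15.png',0).astype(int); print([int(v) for v in g[200:262,321:325].mean(1)]); print(bot.get_obs()['contact_force'],bot.get_obs()['moment'])
E
```

```text
tool_pos: [430.6, 354.9, 29.3]
tcp_rot: [-3.138, 0.008, 1.756]
contact_force: [-0.2, 0.4, 0.7]
tool_pos: [430.6, 354.9, 26.4]
tcp_rot: [-3.139, 0.008, 1.756]
contact_force: [-0.5, 0.2, 3.1]
[193, 193, 192, 191, 180, 148, 109, 86, 82, 83, 84, 91, 101, 106, 105, 101, 99, 97, 98, 98, 98, 97, 98, 97, 97, 103, 118, 141, 156, 164, 172, 183, 198, 207, 208, 206, 202, 197, 195, 195, 196, 194, 193, 191, 175, 134, 86, 63, 56, 52, 49, 48, 48, 46, 46, 45, 45, 46, 46, 44, 44, 43]
[0.24019424 0.15535093 3.6151544 ] [-0.1102225   0.07806077  0.00200357]
```

```bash
python3 -m jog '[[0,0,1.5,0,0,0],[0,0,1.5,0,0,0],[0,0,0,0,0,0]]'|sed -n 2,4p; python3 -m jog '[[0,0,1,0,0,0],[0,0,1,0,0,0],[0,0,0,0,0,0]]'|sed -n 2,4p; python3 - <<'E'
from h import *
save('wrist','w16.png')
g=cv2.imread('pics/w16.png',0).astype(int); print([int(v) for v in g[200:262,321:325].mean(1)]); print(bot.get_obs()['contact_force'],bot.get_obs()['moment'])
E
```

```text
tool_pos: [430.6, 354.9, 23.8]
tcp_rot: [-3.139, 0.008, 1.756]
contact_force: [-1.7, -0.2, 6.7]
tool_pos: [430.7, 355.0, 23.5]
tcp_rot: [-3.14, 0.008, 1.756]
contact_force: [-5.7, -2.6, 20.3]
[192, 191, 192, 192, 192, 191, 178, 144, 105, 85, 80, 83, 85, 91, 100, 105, 104, 100, 100, 97, 98, 97, 98, 97, 97, 98, 97, 99, 111, 138, 161, 179, 193, 205, 209, 207, 202, 198, 196, 196, 196, 194, 194, 189, 174, 133, 87, 61, 55, 49, 49, 47, 47, 46, 46, 46, 46, 45, 45, 44, 44, 43]
[-5.45739995 -2.91617291 19.84812748] [-0.59749135  0.96425085 -0.02836327]
```

Bottomed: the force jumped from 6.7 to 20 N with no further travel. I'll release straight up and check the window and the other objects.

```bash
python3 -m jog '[[0,0,-3,0,0,0],[0,0,-5,0,0,0],[0,0,-20,0,0,0],[0,0,-40,0,0,0],[0,0,-45,0,0,0],[0,0,-45,0,0,0],[0,0,-45,0,0,0],[0,0,-45,0,0,0],[0,0,0,0,0,0]]'; python3 - <<'E'
from h import *
save('scene','s20.png'); save('top','t20.png')
for n,f in(('scene','scene0'),('top','top0')):
    for t in ['nightlight','bottle','pyramid','hedgehog','monitor','swab_cup','tab_top','lip']:
        print(n,t,[np.round(q['pixel']) for q in bot.outline_of(t,n)[:2]])
g=cv2.imread('pics/s20.png',0).astype(int); c=cam('scene')
u=np.array([.178,.984,0]); n=np.array([.984,-.178,0]); m=np.array([620.2,91.8,0])
for z in (91.6,193.5): print(z,'lip R,L',proj(c,m-108*u+[0,0,z]),proj(c,m+108*u+[0,0,z]),'tab',proj(c,m-127*u-8*n+[0,0,193.4]))
E
```

```text
time: 20.6
tool_pos: [433.1, 358.3, 275.8]
tcp_rot: [3.134, 0.004, 1.756]
contact_force: [-0.7, 0.1, -0.6]
grip_width: 0.4
finger_force: 0.0
scene nightlight [array([333., 360.])]
scene bottle [array([269., 114.])]
scene pyramid [array([412., 363.]), array([225., 151.])]
scene hedgehog [array([286., 316.])]
scene monitor [array([301., 122.])]
scene swab_cup [array([248., 191.]), array([332., 148.])]
scene tab_top [array([341., 203.])]
scene lip [array([334., 147.]), array([303., 121.])]
top nightlight [array([412., 249.])]
top bottle [array([208., 195.])]
top pyramid [array([437., 202.])]
top hedgehog [array([367., 262.]), array([436., 203.])]
top monitor [array([236., 177.]), array([370., 263.])]
top swab_cup [array([270., 246.])]
top tab_top [array([332., 194.])]
top lip [array([298., 182.]), array([272., 246.])]
91.6 lip R,L [334.42482122 213.76986251] [310.8362677  152.04752653] tab [335.24527087 203.37877011]
193.5 lip R,L [335.77143716 196.24050193] [310.30720916 131.28615511] tab [335.24527087 203.37877011]
```

```bash
python3 -c "
from plant import bot
print(bot.close_job())"
```

```text
the job is handed in; nothing more can be done
None
```

I pushed the window up until the lip's top measured within about 0.5 mm of the tab's top, backed away, then pressed the start button fully down (20 N against its stop) and released it. Nothing else on the dresser looked moved, and the job was handed in at about 21 s, with no verdict returned.

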